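# Ready the bench microscope: stow the clamp, swing out the legs

## Task

The bench microscope has just been brought in and must be made ready. Put its aluminium transport clamp into the open drawer and slide the drawer fully shut, then swing both of the microscope's folded legs out until each snaps home against its stop. Leave the other things (the part on the stage, the ring, the post and the wooden case) where they are.

Things in the scene. Friction and masses are not known exactly. Their poses are not given: they have to be found in the camera images.
- stand_base (a point): bench microscope, fixed; point on the table under its base; x to its back, y to its left, z up. Here (mm) the dark base spans x -45..75, y -50..50, 45 tall, with a stage 57 tall; column and white head, 258 tall, span x -10..75, y -45..45. Leg hinges at x 45, y 62 (left) and -62 (right); stop brackets to y +-100 at x 52..64, 37 tall. Legs fold forward (-x), open outwards and back
- left_leg (a joint): swing of the microscope's left (+y) leg, rad: 0 folded along the base's side, 1.40 fully out on its stop; opens clockwise seen from above. Over-centre spring: 1 to 2 N at 115 mm from the hinge to start it, up to some 4 N near 0.5 rad, then less; let go before about 1.0 rad it swings back towards folded; past about 1.2 rad it snaps out by itself and is held at the stop
- left_leg_hinge (a point): on the left leg's vertical hinge axis, 27 mm above the table; its frame turns with the leg, which runs along -x: an aluminium bar 165 mm long, 18 wide, 22 tall (16 to 38 mm above the table), with a rubber foot below (30 mm wide) and a black knob on top (22 mm wide, to 50 mm above the table) 158 mm from the hinge
- left_leg_push (a point): on the inner side face of the left leg (towards the base's middle when folded; it looks along this frame's -y), 115 mm from the hinge, at the bar's mid-height, 27 mm above the table; frame as the hinge's. With the leg folded, this point is 25 mm in front of the base block and the leg's last 75 mm stand out in front of it
- right_leg (a joint): swing of the microscope's right (-y) leg, rad: 0 folded along the base's side, 1.40 fully out on its stop; opens anticlockwise seen from above. Over-centre spring: 1 to 2 N at 115 mm from the hinge to start it, up to some 4 N near 0.5 rad, then less; let go before about 1.0 rad it swings back towards folded; past about 1.2 rad it snaps out by itself and is held at the stop
- right_leg_hinge (a point): on the right leg's vertical hinge axis, 27 mm above the table; its frame turns with the leg, which runs along -x: an aluminium bar 165 mm long, 18 wide, 22 tall (16 to 38 mm above the table), with a rubber foot below (30 mm wide) and a black knob on top (22 mm wide, to 50 mm above the table) 158 mm from the hinge
- right_leg_push (a point): on the inner side face of the right leg (towards the base's middle when folded; it looks along this frame's +y), 115 mm from the hinge, at the bar's mid-height, 27 mm above the table; frame as the hinge's. With the leg folded, this point is 25 mm in front of the base block and the leg's last 75 mm stand out in front of it
- cab_drawer0 (a joint): how far the drawer of the low grey drawer unit is open, in m: 0 fully shut. It slides stiffly (about 1 to 2 N). The unit is fixed, 240 mm deep, 220 mm wide, its top 89 mm above the table
- drawer_floor (a point): centre of the drawer's inner floor, 26 mm above the table, moves with the drawer; x into the unit, y to its left, z up. Inside 195 mm long (x), 178 wide (y); walls to 67 mm, white front plate to 77 mm above the table, its outer face at x = -119 mm here. With the drawer open by d, the floor from x = -98 mm to -104 mm + d is clear of the unit's top
- cab_drawer0_handle (a point): middle of the drawer's bar handle, a level bar 110 mm long along y and about 10 mm thick, on two posts, 35 mm out from the front plate, about 50 mm above the table; frame as the drawer's
- clamp_center (a point): the transport clamp: loose plain aluminium dumbbell-shaped block, 84 mm long (x), 180 g, flat on the table between microscope and drawer unit. Middle bar 54 mm long, 24 wide (y), 22 tall; two end cheeks 15 long, 36 wide, 30 tall. The point is at its middle, 13 mm above its underside
- workpiece_center (a point): bystander: flanged brass part, 38 mm wide and 16 mm tall, loose on the microscope's stage; the point is its centre
- ring_gauge_center (a point): bystander: steel ring, 42 mm wide and 20 mm tall, loose on the table in front of the microscope between its folded legs; the point is its centre
- square_post_center (a point): bystander: upright steel post, 38 mm in diameter and 85 mm tall, loose on the table behind the swing of a leg; the point is its centre
- gauge_case_center (a point): bystander: closed dark wooden case 70 by 120 by 26 mm, loose on top of the drawer unit; the point is its centre
Not all that is in view belongs to the job. Leave any red or yellow look-alike of the part that bears clamp_center alone.

How it is judged:
On the way, in this order (a step that is already met when the one before it is completed fails the run):
1. the clamp lies in the drawer and the drawer is fully shut (x of clamp_center in the frame of drawer_floor between -0.105 and 0.105 m and y of clamp_center in the frame of drawer_floor between -0.095 and 0.095 m and z of clamp_center in the frame of drawer_floor between 0 and 0.035 m and value of joint cab_drawer0 below 0.006 m), for 0.2 s.
2. both legs are fully out, snapped against their stops (value of joint each of left_leg, right_leg above 1.36 rad), for 0.2 s.
At the end, for the whole second after the job is handed in: The clamp lies inside the drawer, the drawer is shut to within 6 mm, both legs are at rest at more than 1.36 rad (stop at 1.40), snapped out (all of step 1 and all of step 2 and velocity of joint each of left_leg, right_leg below 0.05 rad/s and velocity of joint cab_drawer0 below 0.01 m/s); the robot touches nothing.
It fails at once if the flanged brass part on the microscope's stage is moved by more than 20 mm (distance of workpiece_center from where it was at the start of the episode above 0.02 m).
It fails at once if the steel ring is moved by more than 20 mm (distance of ring_gauge_center from where it was at the start of the episode above 0.02 m).
It fails at once if the steel post is moved by more than 20 mm (distance of square_post_center from where it was at the start of the episode above 0.02 m).
It fails at once if the wooden case is moved by more than 20 mm (distance of gauge_case_center from where it was at the start of the episode above 0.02 m).
It also fails if it takes over 72 s, if anything falls off the work surface, if the arm or the gripper's body presses on something with over 40 N, if the wrist force passes 120 N, or if a joint passes its speed limit or range.

## Robot

A 6-joint arm with a two-finger parallel gripper is mounted at the origin on the work surface. World frame = base frame: x ahead of the robot, y to its left, z up, the work surface at z = 0. Lengths are in m, angles in rad, forces in N, time in s.
With the tool pointing down it reaches from about 0.35 to 0.775 m from the base axis. Payload 5.5 kg.
Tool frame: the origin (TCP) lies between the finger pads; the fingertips stand 17 mm ahead of it and the grasp point (between the pads) lies 2 mm behind it (env.finger_overhang is the distance from the TCP to the fingertips, in m); z points along the fingers, y is the line along which they close (so a half turn about z gives the same grasp; the last joint's range is limited). The gripper opens to 85 mm and grips with 20 to 120 N. Pads are 22 mm wide; open, the fingers measure 114 mm over their backs; the gripper's body (76 mm by 85 mm) begins 54 mm behind the grasp point. The pads swing forward as they close: fully open they stand 13 mm farther back than shut.
Start: joints at [-1.332, 0.313, 0.046, 1.304, 0, 1.431], TCP at [0.213, -0.534, 0.248] pointing down, gripper open.
Joint ranges: [-2.76, 2.76], [-0.86, 1.69], [-1.03, 1.26], [-2.2, 2.34], [-1.47, 1.5], [-3.14, 3.14]. Speed limits (rad/s): [2.57, 2.57, 3.14, 3.14, 3.14, 3.14].

## Interface

Orientations are given as a unit quaternion [w, x, y, z].
In Python, from workcell import env gives the robot as it stands. The module is installed in compiled form; this text tells all that it offers.
- The arm moves only by the shell command python3 -m pendant 'ROWS' [FORCE]. ROWS is JSON, a list of rows, each a list of 5 numbers: the gripper's target within -1 to 1 (fully open at 1, half-way at 0, shut at -1), then the shift along the tool's x, y, z in m, then the turn about the tool's z in rad. A call has 1 to 8 rows; each row shifts and turns the commanded pose from where the row before left it, along the tool's axes as they then stand; what a row does not reach is not made up. A row lasts 1/8 s, in which the tool goes at most 62.5 mm and 10.7 degrees, less where a joint would pass 70% of its speed; a pose out of reach is approached as far as the arm can. A call with a gripper value outside its range is refused whole. The fingers move at their own pace and stop on an object; FORCE is the grip in N (left out, the last holds). Time passes only in rows, so rows that do not move let the fingers close. It gives the time, the measured TCP pose, the force, the opening and the grip force at its end, in the units of the state.
- env.get_state(): the state, without advancing time (a new reading comes with each control period).
- env.read_camera(name): name is "scene" or "top" or "wrist"; returns the picture (384x512x3 uint8, red, green, blue); there is no depth.
- env.calibration(name): a dict with "K" (3x3 intrinsics, pixels), "T" (4x4, takes a point from camera to world coordinates); the wrist camera has in their place "tool_from_camera" (4x4, takes a point from camera to tool coordinates, whose origin is the TCP and whose axes are the flange's). Camera axes: x right, y down, z forward; pixel columns grow to the right and rows downward; lengths in m; the calibration is good to about 2 mm. A picture is of the moment at which its call begins: read the wrist's pose just before it. calibration takes no time and is no camera call.
- env.hand_in(): hands the job in; it is judged then, once.
Trained networks look in the newest picture that a camera, given by its name, has taken for a name from the list of things; names that differ only in an ending like _2 or _b are one class to them, and where a whole thing is asked for, a point or a joint stands for the part that bears it (a point fixed in the world has none). Each returns a list of dicts, best first, with "score" (0 to 1); they miss things now and then, are a little off and sometimes report something else, mostly with a low value. They report only what shows in the picture. A call takes as long as a camera call. They do not tell look-alikes from the thing itself.
- env.recognise(camera, label): "centre" ([column, row] in pixels, amid what is visible of it).
The state is a dict: "clock": time; "joint_pos": joint angles; "qvel": joint speeds; "tau": joint torques, N m; "tcp_pos": TCP position; "orientation": TCP orientation; "wrist_force": force on the tool from outside, world axes, zero at the start; "ft_torque": the same for the moment, N m; "finger_gap": finger opening in m; "grip_force": force on a finger pad.
Only numpy, scipy, OpenCV 4.12 (cv2) and the standard library are available. Lean on these libraries where they do the work, as an engineer would, in place of code of your own. Each camera call takes 0.05 s, during which the arm holds its last target. There are 200 camera calls.

## Working session

There is one attempt and no reset: what is moved stays moved. The work goes in short steps, Python scripts to look and compute and a shell command to move; the robot and the scene stay as the last step left them, time stands still between calls to the robot, and variables do not carry over. Pictures are saved under pics/ and viewed, at most 12 in all, crops included, and the job is handed in when it is done.

```bash
mkdir -p pics; cat > h.py <<'E'
import numpy as np, cv2
from workcell import env
def save(cam,fn):
    im=env.read_camera(cam); cv2.imwrite('pics/'+fn,cv2.cvtColor(im,cv2.COLOR_RGB2BGR)); return im
def camT(cam):
    c=env.calibration(cam); K=np.array(c['K'])
    if 'T' in c: return K,np.array(c['T'])
    s=env.get_state(); from scipy.spatial.transform import Rotation as R
    q=s['orientation']; T=np.eye(4); T[:3,:3]=R.from_quat([q[1],q[2],q[3],q[0]]).as_matrix(); T[:3,3]=s['tcp_pos']
    return K,T@np.array(c['tool_from_camera'])
def ray(cam,px):
    K,T=camT(cam); d=T[:3,:3]@np.linalg.solve(K,[px[0],px[1],1.]); return T[:3,3],d
def onz(cam,px,z):
    o,d=ray(cam,px); return o+d*(z-o[2])/d[2]
def tri(*rs):
    A=0;b=0
    for o,d in rs:
        d=d/np.linalg.norm(d);P=np.eye(3)-np.outer(d,d);A=A+P;b=b+P@o
    return np.linalg.solve(A,b)
def proj(cam,p):
    K,T=camT(cam); q=np.linalg.inv(T)@np.append(p,1.); u=K@q[:3]; return u[:2]/u[2]
E
python3 - <<'E'
from h import *
a=save('scene','s0.png');b=save('top','t0.png')
cv2.imwrite('pics/both0.png',cv2.cvtColor(np.vstack([a,b]),cv2.COLOR_RGB2BGR)[:, :]) if 0 else None
np.set_printoptions(precision=3,suppress=True)
for n in ['stand_base','clamp_center','drawer_floor','cab_drawer0_handle','left_leg_hinge','right_leg_hinge','left_leg_push','right_leg_push','workpiece_center','ring_gauge_center','square_post_center','gauge_case_center']:
    for c in ('scene','top'):
        print(n,c,[(np.round(r['centre']),round(r['score'],2)) for r in env.recognise(c,n)][:3])
print(env.get_state()); print(env.calibration('top'),env.calibration('scene')['T'],env.calibration('wrist'))
E
```

```text
stand_base scene [(array([154., 257.]), 0.77), (array([119., 233.]), 0.36)]
stand_base top [(array([376., 199.]), 0.63)]
clamp_center scene [(array([275., 256.]), 0.98), (array([240., 171.]), 0.95)]
clamp_center top [(array([265., 202.]), 0.94), (array([222., 263.]), 0.72), (array([268., 149.]), 0.67)]
drawer_floor scene [(array([303., 167.]), 0.76)]
drawer_floor top [(array([165., 198.]), 0.78)]
cab_drawer0_handle scene [(array([306., 168.]), 0.6)]
cab_drawer0_handle top [(array([163., 199.]), 0.81), (array([331., 227.]), 0.2)]
left_leg_hinge scene [(array([186., 250.]), 0.54), (array([303., 172.]), 0.31)]
left_leg_hinge top [(array([330., 225.]), 0.7)]
right_leg_hinge scene [(array([123., 272.]), 0.71)]
right_leg_hinge top [(array([394., 236.]), 0.89)]
left_leg_push scene [(array([186., 254.]), 0.85)]
left_leg_push top [(array([332., 228.]), 0.91)]
right_leg_push scene [(array([121., 272.]), 0.58)]
right_leg_push top [(array([397., 238.]), 0.77)]
workpiece_center scene [(array([240., 222.]), 0.51)]
workpiece_center top [(array([366., 214.]), 0.8), (array([396., 235.]), 0.62), (arra
[... 879 characters left out ...]
[424.829,   0.   , 250.408],
       [  0.   , 424.829, 191.549],
       [  0.   ,   0.   ,   1.   ]]), 'T': array([[ 0.014, -0.993,  0.121,  0.435],
       [-1.   , -0.016, -0.014,  0.051],
       [ 0.015, -0.12 , -0.993,  0.99 ],
       [ 0.   ,  0.   ,  0.   ,  1.   ]])} [[ 0.624  0.583 -0.519  0.992]
 [ 0.781 -0.477  0.403 -0.308]
 [-0.013 -0.657 -0.754  0.761]
 [ 0.     0.     0.     1.   ]] {'K': array([[328.391,   0.   , 251.835],
       [  0.   , 328.391, 196.937],
       [  0.   ,   0.   ,   1.   ]]), 'tool_from_camera': array([[ 0.001, -0.957, -0.29 ,  0.073],
       [ 1.   ,  0.001, -0.   ,  0.001],
       [ 0.001, -0.29 ,  0.957, -0.126],
       [ 0.   ,  0.   ,  0.   ,  1.   ]])}
```

View pics/s0.png

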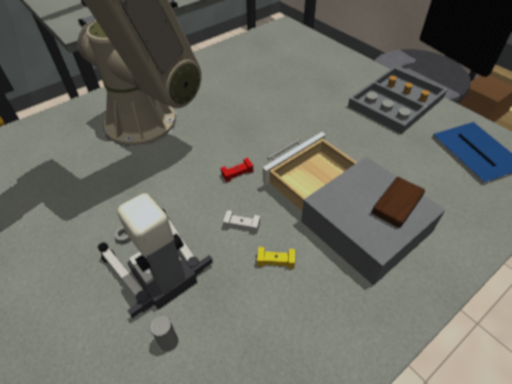

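View pics/t0.png

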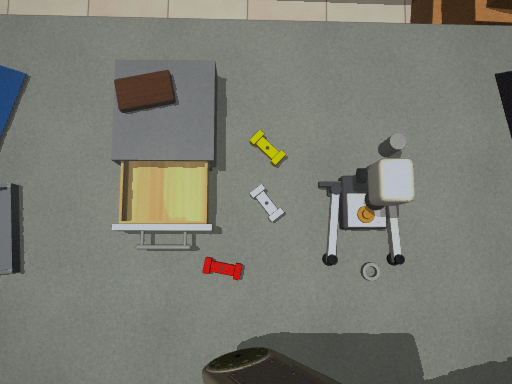

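The pictures show three dumbbells. The red one is at top (222,268), the yellow one at (268,148), and the plain aluminium one at (266,202), which is (241,221) in the scene view. Only the aluminium one fits, so I'll confirm it in a crop and measure.

```bash
python3 - <<'E'
from h import *
np.set_printoptions(precision=4,suppress=True)
t=cv2.imread('pics/t0.png');s=cv2.imread('pics/s0.png')
a=cv2.resize(t[120:290,300:420],None,fx=3.5,fy=3.5,interpolation=cv2.INTER_CUBIC) #420x595
b=cv2.resize(t[175:230,240:295],None,fx=5,fy=5,interpolation=cv2.INTER_CUBIC)#275
c=cv2.resize(s[195:245,210:275],None,fx=5,fy=5,interpolation=cv2.INTER_CUBIC)#250x325
out=np.zeros((600,760,3),np.uint8); out[:595,:420]=a; out[:275,425:700]=b; out[300:550,425:750]=c
cv2.imwrite('pics/crop1.png',out)
def blob(im,x0,y0,x1,y1,th):
    m=(im[y0:y1,x0:x1].min(2)>th).astype(np.uint8)
    n,l,st,ce=cv2.connectedComponentsWithStats(m); k=1+np.argmax(st[1:,4]); 
    ys,xs=np.where(l==k); P=np.c_[xs+x0,ys+y0].astype(float)
    r=cv2.minAreaRect(P.astype(np.float32)); return r,len(P)
for cam,im,box in (('top',t,(245,180,290,225)),('scene',s,(215,200,270,240))):
    bg=np.median(im[box[1]:box[3],box[0]:box[2]].reshape(-1,3),0); print(bg)
    r,n=blob(im,*box,int(bg.max()+45)); print(cam,r,n, cv2.boxPoints(r).tolist())
# triangulate from recognised
tt=[r['centre'] for r in env.recognise('top','clamp_center')]
for ps in ([241,221],):
  for pt in ([266,202],): print('tri',tri(ray('scene',ps),ray('top',pt)))
for n,px,z in [('platetop L',(112,229),.077),('platetop R',(212,229),.077),('handle',(165,247),.05),('cabBL',(112,160),.089),('cabBR',(215,160),.089),('cabTL',(116,61),.089),('cabTR',(216,61),.089),('knobL',(330,259),.05),('knobR',(397,259),.05),('ring',(371,271),.02),('post',(397,142),.085),('head',(397,182),.258),('red',(222,268),.015)]:
    print(n,onz('top',px,z))
E
```

```text
[126. 135. 132.]
top ((269.26922607421875, 204.65383911132812), (29.121761322021484, 14.144856452941895), 56.3099365234375) 272 [[255.3076934814453, 196.46153259277344], [267.076904296875, 188.61537170410156], [283.23077392578125, 212.8461456298828], [271.4615478515625, 220.6923065185547]]
[124. 134. 131.]
scene ((255.14999389648438, 220.55001831054688), (3.7947328090667725, 9.803058624267578), 18.434947967529297) 38 [[251.79998779296875, 224.60000610351562], [254.8999786376953, 215.30001831054688], [258.5, 216.50003051757812], [255.40000915527344, 225.80001831054688]]
tri [0.5297 0.0013 0.0197]
platetop L [0.4612 0.332  0.077 ]
platetop R [0.4643 0.1193 0.077 ]
handle [0.4244 0.2229 0.05  ]
cabBL [0.6082 0.3362 0.089 ]
cabBR [0.612  0.1156 0.089 ]
cabTL [0.8302 0.3392 0.089 ]
cabTR [0.8349 0.1188 0.089 ]
knobL [ 0.4034 -0.1387  0.05  ]
knobR [ 0.4055 -0.2864  0.05  ]
ring [ 0.3769 -0.2374  0.02  ]
post [ 0.6597 -0.2808  0.085 ]
head [ 0.5453 -0.2154  0.258 ]
red [0.3788 0.0991 0.015 ]
```

View pics/crop1.png

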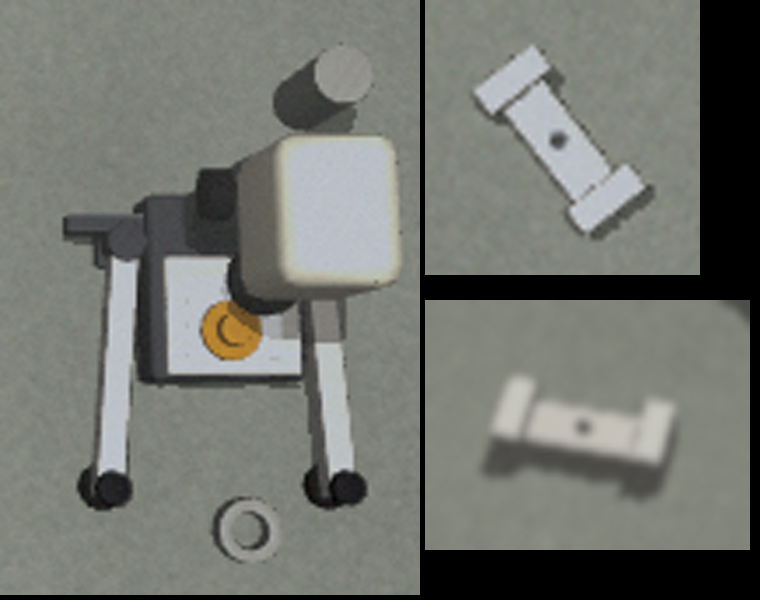

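The crop confirms the plain aluminium dumbbell: its hole is at top px (266,203) and its long axis lies about 39.5° from world x. Both microscope legs are folded forward, with the knobs near top px (332,260) and (399,259). First I'll move up and over the front of the microscope for a wrist view.

```bash
cat >> h.py <<'E'
def go(x,y,z,yaw=None):
    "total shift in tool axes to world target; turn (rad) so tool x has world angle yaw (deg); turn applied after the shift"
    from scipy.spatial.transform import Rotation as R
    s=env.get_state(); q=s['orientation']; M=R.from_quat([q[1],q[2],q[3],q[0]]).as_matrix()
    d=M.T@(np.array([x,y,z])-s['tcp_pos']); a=np.degrees(np.arctan2(M[1,0],M[0,0]))
    t=0 if yaw is None else -np.radians((yaw-a+90)%180-90)
    print('shift mm',np.round(d*1000,1),'yaw now',round(a,1),'turn',round(t,3),'dist',round(np.linalg.norm(d)*1000),'tilt',np.round(M[:,2],3))
E
python3 -c "
from h import *
go(.40,-.21,.36)
print(onz('top',(266.4,203),.022))"
```

```text
shift mm [ 294.  -232.  -111.7] yaw now 21.7 turn 0 dist 391 tilt [ 0. -0. -1.]
[0.52716605 0.00054619 0.022     ]
```

```bash
python3 -m pendant '[[1,0,0,-0.056,0],[1,0,0,-0.056,0],[1,0.049,-0.0387,0,0],[1,0.049,-0.0387,0,0],[1,0.049,-0.0387,0,0],[1,0.049,-0.0387,0,0],[1,0.049,-0.0387,0,0],[1,0.049,-0.0387,0,0]]'; python3 -m pendant '[[1,0,0,0,0],[1,0,0,0,0]]'
python3 - <<'E'
from h import *
im=save('wrist','w1.png')
cv2.imwrite('pics/w1b.png',cv2.resize(cv2.imread('pics/w1.png'),(768,576),interpolation=cv2.INTER_CUBIC))
go(.527,.0005,.15,39.5)
E
```

```text
clock: 2.35
tcp_pos: [0.4006, -0.208, 0.3606]
orientation: [0.0, 0.982, 0.188, 0.0]
wrist_force: [0.5, -0.1, 0.8]
finger_gap: 0.0853
grip_force: 0.0
clock: 2.6
tcp_pos: [0.4, -0.2097, 0.3604]
orientation: [0.0, 0.982, 0.189, -0.0]
wrist_force: [0.3, 0.6, 0.1]
finger_gap: 0.0854
grip_force: 0.0
shift mm [ 196.2 -149.1  210.2] yaw now 21.7 turn -0.311 dist 324 tilt [-0.    -0.001 -1.   ]
```

View pics/w1b.png

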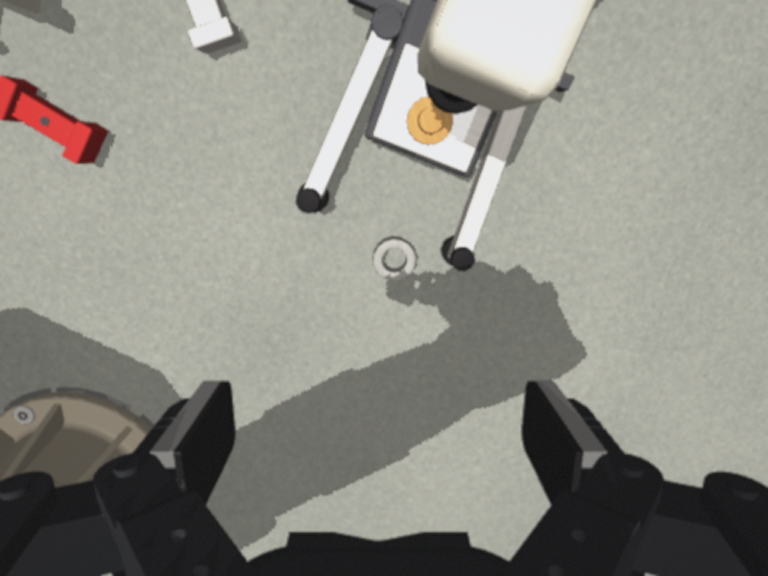

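The wrist view (in 768×576 pixels) shows the knobs at (312,198) and (461,257), the left hinge at (388,20), the ring at (395,257) and the stage's front edge from (368,137) to (467,172).

```bash
python3 - <<'E'
from h import *
np.set_printoptions(precision=4,suppress=True)
k=1/1.5
for n,w,t in [('knobL',(312,198),(332.3,260)),('knobR',(461,257),(399.4,259.4)),('hingeL',(388,20),(336.3,188.6)),('ring',(395,255),(371,271)),('wp',(430,120),(366,214.5)),('stFL',(368,137),(340,229)),('stFR',(467,172),(385.7,228.5))]:
    w=np.array(w)*k; print(n,tri(ray('wrist',w),ray('top',t)), onz('wrist',w,.05 if n[:2] in('kn','hi') else .02 if n=='ring' else .057), onz('top',t,.05 if n[:2] in('kn','hi') else .02 if n=='ring' else .057))
# right leg edges in wrist, z=.038
for w in [(505,158),(455,243),(490,157),(470,246),(392,40),(375,38),(325,190),(305,186)]:
    print(w,onz('wrist',np.array(w)*k,.038))
E
```

```text
knobL [ 0.4026 -0.146   0.0357] [ 0.4064 -0.1466  0.05  ] [ 0.4013 -0.1438  0.05  ]
knobR [ 0.4058 -0.2901  0.0514] [ 0.4067 -0.2894  0.05  ] [ 0.4047 -0.2917  0.05  ]
hingeL [ 0.5606 -0.1556  0.044 ] [ 0.5598 -0.1561  0.05  ] [ 0.5593 -0.1542  0.05  ]
ring [ 0.3779 -0.2385  0.0129] [ 0.3807 -0.2366  0.02  ] [ 0.3769 -0.2374  0.02  ]
wp [ 0.5018 -0.2156  0.0647] [ 0.503  -0.2162  0.057 ] [ 0.5018 -0.2178  0.057 ]
stFL [ 0.4716 -0.1725  0.001 ] [ 0.4717 -0.1737  0.057 ] [ 0.4691 -0.1599  0.057 ]
stFR [ 0.4744 -0.2643  0.0455] [ 0.4765 -0.2619  0.057 ] [ 0.4717 -0.2607  0.057 ]
(505, 158) [ 0.5    -0.2913  0.038 ]
(455, 243) [ 0.415  -0.2817  0.038 ]
(490, 157) [ 0.4959 -0.2787  0.038 ]
(470, 246) [ 0.4175 -0.2957  0.038 ]
(392, 40) [ 0.5499 -0.1639  0.038 ]
(375, 38) [ 0.5461 -0.1504  0.038 ]
(325, 190) [ 0.4157 -0.154   0.038 ]
(305, 186) [ 0.4124 -0.1363  0.038 ]
```

```bash
python3 -m pendant '[[1,0.049,-0.0373,0.01,0],[1,0.049,-0.0373,0.02,0],[1,0.049,-0.0373,0.02,0],[1,0.0492,-0.0372,0.02,0],[1,0,0,0.05,-0.155],[1,0,0,0.05,-0.156],[1,0,0,0.04,0],[1,0,0,0,0]]'; python3 - <<'E'
from h import *
im=save('wrist','w2.png')
cv2.imwrite('pics/w2b.png',cv2.resize(cv2.imread('pics/w2.png'),(640,480),interpolation=cv2.INTER_CUBIC))
print(proj('wrist',[.527,.0005,.022])*1.25)
go(.527,.0005,.15,39.5)
E
```

```text
clock: 3.65
tcp_pos: [0.5211, -0.0058, 0.1493]
orientation: [-0.002, 0.942, 0.336, -0.003]
wrist_force: [0.2, -0.4, 0.2]
finger_gap: 0.0855
grip_force: 0.0
[310.924102   228.52172332]
shift mm [ 7.2 -2.3  1.6] yaw now 39.3 turn -0.003 dist 8 tilt [-0.003  0.    -1.   ]
```

View pics/w2b.png

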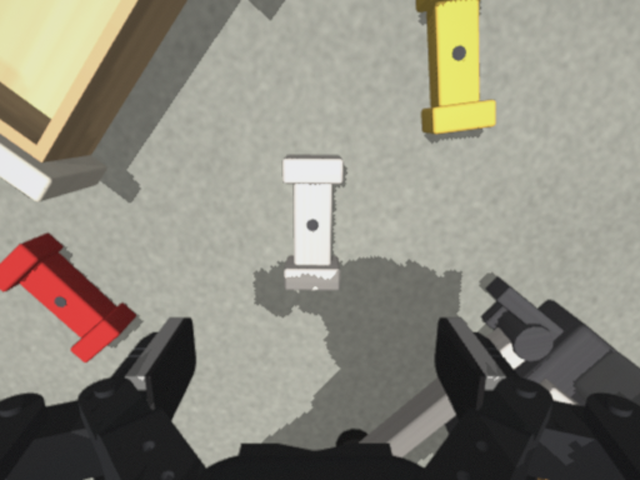

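The aluminium clamp's hole is at (312,225) and its axis is vertical in the wrist image, so the gripper is aligned. Next I'll let the arm settle and refine the position.

```bash
python3 - <<'E'
from h import *
print(onz('wrist',(312/1.25,225/1.25),.022), tri(ray('wrist',(249.6,180)),ray('top',(266.4,203))))
E
python3 -m pendant '[[1,0,0,0,0]]'; python3 - <<'E'
from h import *
print(onz('wrist',(312/1.25,225/1.25),.022)); go(.5285,.0005,.019,39.8)
E
```

```text
[0.52924311 0.00144134 0.022     ] [5.27823453e-01 2.56397781e-04 1.47465963e-02]
clock: 3.82
tcp_pos: [0.5252, -0.0056, 0.1544]
orientation: [0.001, 0.941, 0.337, 0.001]
wrist_force: [-0.0, 0.6, 0.1]
finger_gap: 0.0852
grip_force: 0.0
[0.53180497 0.0012293  0.022     ]
shift mm [  6.2  -2.9 135.4] yaw now 39.4 turn -0.007 dist 136 tilt [ 0.003 -0.001 -1.   ]
```

```bash
python3 -m pendant '[[1,0.003,-0.0015,0.045,0],[1,0.003,-0.0015,0.045,0],[1,0,0,0.025,0],[1,0,0,0,0],[1,0,0,0,0]]'; python3 - <<'E'
from h import *
go(.5285,.0005,.019,39.8)
E
```

```text
clock: 4.45
tcp_pos: [0.5283, 0.0013, 0.0395]
orientation: [0.001, 0.941, 0.338, 0.002]
wrist_force: [-0.0, -0.2, -0.4]
finger_gap: 0.0855
grip_force: 0.0
shift mm [-0.4  0.7 20.5] yaw now 39.5 turn -0.005 dist 21 tilt [ 0.004 -0.001 -1.   ]
```

```bash
python3 -m pendant '[[1,0,0,0.0205,0],[1,0,0,0,0],[-1,0,0,0,0],[-1,0,0,0,0],[-1,0,0,0,0],[-1,0,0,0,0],[-1,0,0,0,0],[-1,0,0,0,0]]' 60; python3 -m pendant '[[-1,0,0,-0.04,0],[-1,0,0,-0.05,0],[-1,0,0,-0.05,0],[-1,0,0,0,0]]'; python3 - <<'E'
from h import *
# drawer edges in the top view, for the clear floor's middle
for px,z in [((165,226),.077),((165,231),.077),((120,223),.067),((209,223),.067),((165,160),.089)]: print(px,onz('top',px,z))
go(.544,.227,.16,0.8)
E
```

```text
clock: 5.45
tcp_pos: [0.527, 0.0018, 0.0176]
orientation: [0.0, 0.941, 0.338, 0.001]
wrist_force: [-0.8, 0.2, 6.0]
finger_gap: 0.0227
grip_force: 60.7
clock: 5.95
tcp_pos: [0.5291, 0.0015, 0.1607]
orientation: [0.002, 0.941, 0.338, 0.003]
wrist_force: [0.1, 0.7, -2.9]
finger_gap: 0.0229
grip_force: 59.8
(165, 226) [0.46920339 0.21968856 0.077     ]
(165, 231) [0.4585674  0.21927983 0.077     ]
(120, 223) [0.47458473 0.31860618 0.067     ]
(209, 223) [0.4774657  0.12681385 0.067     ]
(165, 160) [0.6101319  0.22290102 0.089     ]
shift mm [ 155.1 -164.4    0.5] yaw now 39.5 turn 0.676 dist 226 tilt [ 0.007 -0.001 -1.   ]
```

```bash
python3 -m pendant '[[-1,0.039,-0.041,0,0],[-1,0.039,-0.041,0,0],[-1,0.039,-0.041,0,0],[-1,0.038,-0.041,0,0],[-1,0,0,0,0.169],[-1,0,0,0,0.169],[-1,0,0,0,0.169],[-1,0,0,0,0.169]]';python3 -m pendant '[[-1,0,0,0,0],[-1,0,0,0,0]]'; python3 - <<'E'
from h import *
go(.544,.224,.048,0.8)
save('wrist','w3.png');save('scene','s3.png')
a=cv2.imread('pics/w3.png');b=cv2.imread('pics/s3.png')[100:300,150:450]
cv2.imwrite('pics/c3.png',np.vstack([a,cv2.resize(b[:, :],(300*512//300,200*512//300))[:216]]) )
E
```

```text
clock: 6.95
tcp_pos: [0.5503, 0.1622, 0.1544]
orientation: [-0.026, 0.998, 0.061, -0.005]
wrist_force: [0.3, -0.6, -2.5]
finger_gap: 0.023
grip_force: 59.8
clock: 7.2
tcp_pos: [0.5507, 0.1608, 0.1552]
orientation: [-0.026, 0.998, 0.059, -0.005]
wrist_force: [0.2, 0.4, -2.8]
finger_gap: 0.0231
grip_force: 60.0
shift mm [  1.7 -57.8 110.4] yaw now 6.8 turn 0.105 dist 125 tilt [-0.013  0.051 -0.999]
```

View pics/c3.png

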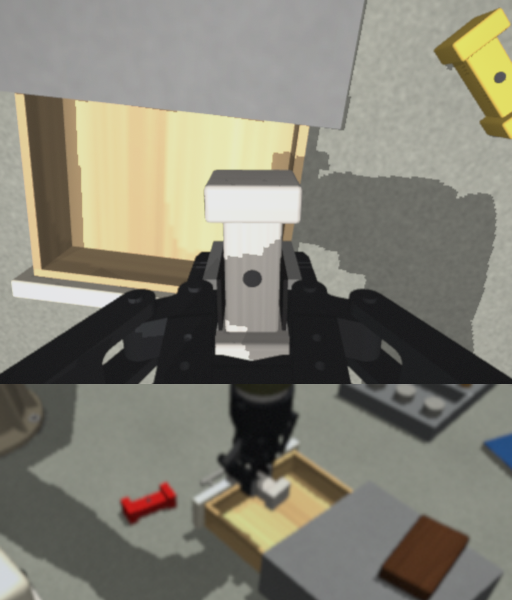

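The clamp is held well. The wrist joint has hit its limit (last joint at ~180°), which stopped the turn short and left the tool tilted. I'll turn back to about 32° yaw; the clamp fits the drawer diagonally as well.

```bash
python3 -m pendant '[[-1,0,0,0,-0.145],[-1,0,0,0,-0.145],[-1,0,0,0,-0.145],[-1,0,0,0,0]]'; python3 - <<'E'
from h import *
print(env.get_state()['joint_pos'])
go(.544,.224,.15)
E
```

```text
clock: 7.8
tcp_pos: [0.5512, 0.1622, 0.1566]
orientation: [-0.026, 0.961, 0.274, 0.002]
wrist_force: [-0.2, -0.6, -2.7]
finger_gap: 0.0226
grip_force: 60.0
[ 0.12050557  0.35394518 -0.12573491  1.09582629  0.05205831  2.70714456]
shift mm [ 26.3 -55.9   9.8] yaw now 31.8 turn 0 dist 63 tilt [-0.011  0.051 -0.999]
```

```bash
python3 -m pendant '[[-1,0.013,-0.028,0,0],[-1,0.013,-0.028,0,0],[-1,0,0,0,0],[-1,0,0,0,0]]'; python3 - <<'E'
from h import *
go(.544,.224,.05)
E
```

```text
clock: 8.3
tcp_pos: [0.5439, 0.2226, 0.1599]
orientation: [-0.026, 0.962, 0.273, 0.002]
wrist_force: [-0.4, 0.2, -2.5]
finger_gap: 0.0229
grip_force: 60.0
shift mm [ -1.1   4.2 109.8] yaw now 31.7 turn 0 dist 110 tilt [-0.011  0.051 -0.999]
```

```bash
python3 -m pendant '[[-1,0,0.002,0.04,0],[-1,0,0.002,0.04,0],[-1,0,0,0.028,0],[-1,0,0,0,0],[-1,0,0,0,0]]'; python3 - <<'E'
from h import *
go(.544,.224,.05)
E
```

```text
clock: 8.93
tcp_pos: [0.546, 0.2241, 0.0531]
orientation: [-0.026, 0.962, 0.273, 0.003]
wrist_force: [-0.3, 0.6, -2.1]
finger_gap: 0.0228
grip_force: 59.9
shift mm [-1.9 -0.8  3.1] yaw now 31.7 turn 0 dist 4 tilt [-0.009  0.051 -0.999]
```

```bash
python3 -m pendant '[[-1,0,0,0.005,0],[-1,0,0,0,0],[0.2,0,0,0,0],[0.2,0,0,0,0],[0.2,0,0,0,0],[0.2,0,0,-0.05,0],[0.2,0,0,-0.06,0],[0.2,0,0,0,0]]'; python3 - <<'E'
from h import *
save('wrist','w4.png');save('top','t4.png')
print([(np.round(r['centre']),round(r['score'],2)) for r in env.recognise('top','clamp_center')])
go(.39,.224,.15,90)
E
```

```text
clock: 9.93
tcp_pos: [0.5499, 0.2198, 0.1627]
orientation: [-0.026, 0.961, 0.274, 0.007]
wrist_force: [0.4, -0.4, -0.4]
finger_gap: 0.0513
grip_force: 0.0
[(array([395., 144.]), 0.65)]
shift mm [-130.   -85.9    8.4] yaw now 31.7 turn -1.017 dist 156 tilt [-0.011  0.051 -0.999]
```

View pics/w4.png

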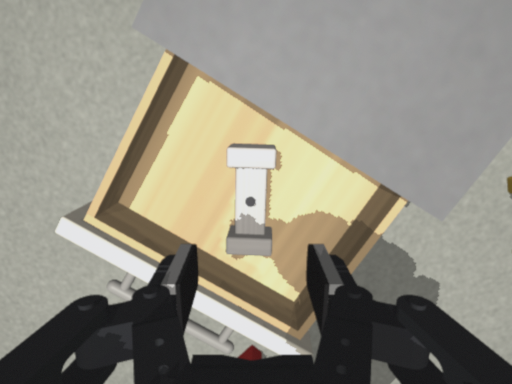

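The clamp lies flat in the drawer, with its hole at (250,201). Next I'll retreat, close the fingers, turn to 90° and drop down in front of the handle.

```bash
python3 -m pendant '[[-1,-0.048,-0.031,0,0],[-1,-0.048,-0.031,0,0],[-1,-0.047,-0.031,0,0],[-1,0,0,0,-0.17],[-1,0,0,0,-0.17],[-1,0,0,0,-0.17],[-1,0,0,0,-0.17],[-1,0,0,0,-0.17]]';  python3 -m pendant '[[-1,0,0,0,-0.17],[-1,0,0,0,0],[-1,0,0,0,0]]'; python3 - <<'E'
from h import *
go(.375,.224,.05,90)
for p in [(140,247),(165,247),(190,247)]: print(onz('top',p,.055))
E
```

```text
clock: 11.08
tcp_pos: [0.3743, 0.2225, 0.1571]
orientation: [-0.024, 0.761, 0.648, 0.011]
wrist_force: [-0.6, 0.0, 0.1]
finger_gap: -0.0
grip_force: 0.0
clock: 11.45
tcp_pos: [0.3751, 0.2226, 0.158]
orientation: [-0.022, 0.707, 0.707, 0.014]
wrist_force: [-0.3, -0.0, 0.3]
finger_gap: -0.0
grip_force: 0.0
shift mm [ -4.1   1.2 107.9] yaw now 90.0 turn 0.001 dist 108 tilt [-0.012  0.051 -0.999]
[0.42370682 0.27617207 0.055     ]
[0.4244735  0.22200902 0.055     ]
[0.42524157 0.16774829 0.055     ]
```

```bash
python3 -m pendant '[[-1,-0.002,0,0.05,0],[-1,-0.002,0,0.05,0],[-1,0,0,0.008,0],[-1,0,0.01,0,0],[-1,0,0.02,0,0],[-1,0,0.02,0,0],[-1,0,0.02,0,0],[-1,0,0.02,0,0]]'; python3 -m pendant '[[-1,0,0.02,0,0],[-1,0,0.02,0,0],[-1,0,0.015,0,0],[-1,0,0,0,0]]'
```

```text
clock: 12.45
tcp_pos: [0.4672, 0.2255, 0.0523]
orientation: [-0.021, 0.706, 0.708, 0.016]
wrist_force: [-1.4, 1.3, 1.6]
finger_gap: -0.0001
grip_force: 0.8
clock: 12.95
tcp_pos: [0.5221, 0.2251, 0.0506]
orientation: [-0.021, 0.706, 0.708, 0.016]
wrist_force: [0.2, -0.0, 1.0]
finger_gap: 0.0
grip_force: 0.0
```

```bash
python3 -m pendant '[[-1,0,0.007,0,0],[-1,0,0.005,0,0],[-1,0,0.005,0,0],[-1,0,0,0,0]]'; python3 -m pendant '[[-1,0,0.004,0,0],[-1,0,0.004,0,0],[-1,0,0,0,0]]';python3 - <<'E'
from h import *
save('top','t5.png'); print([np.round(r['centre']) for r in env.recognise('top','cab_drawer0_handle')])
E
```

```text
clock: 13.45
tcp_pos: [0.5371, 0.225, 0.0492]
orientation: [-0.022, 0.706, 0.708, 0.015]
wrist_force: [-0.2, -0.7, -1.0]
finger_gap: 0.0002
grip_force: 0.0
clock: 13.82
tcp_pos: [0.5419, 0.225, 0.0488]
orientation: [-0.024, 0.705, 0.708, 0.013]
wrist_force: [-7.3, -0.3, 5.6]
finger_gap: 0.0001
grip_force: 4.1
[array([189., 167.])]
```

```bash
python3 -m pendant '[[-1,0,0.003,0,0],[-1,0,0,0,0]]'; python3 -m pendant '[[-1,0,-0.03,0,0],[-1,0,-0.03,0,0],[-1,0,0,-0.06,0],[-1,0,0,-0.06,0],[-1,0,0,-0.06,0],[-1,0,0,-0.06,0],[-1,0,0,0,0],[-1,0,0,0,0]]'; python3 - <<'E'
from h import *
save('top','t6.png')
c=cv2.imread('pics/t6.png')[50:290,100:430]; cv2.imwrite('pics/c6.png',cv2.resize(c,None,fx=2.4,fy=2.4,interpolation=cv2.INTER_CUBIC))
print(env.get_state()['joint_pos']);go(.445,-.20,.33)
E
```

```text
clock: 14.18
tcp_pos: [0.5421, 0.225, 0.0486]
orientation: [-0.025, 0.705, 0.708, 0.011]
wrist_force: [-14.1, -0.3, 10.5]
finger_gap: -0.0002
grip_force: 7.6
clock: 15.18
tcp_pos: [0.4904, 0.2125, 0.2894]
orientation: [-0.021, 0.706, 0.708, 0.015]
wrist_force: [0.2, 0.2, -1.0]
finger_gap: 0.0001
grip_force: 0.0
[0.23073249 0.21968733 0.01789905 1.36883034 0.0521153  1.79794394]
shift mm [-409.6  -46.9  -62. ] yaw now 90.2 turn 0 dist 417 tilt [-0.012  0.051 -0.999]
```

View pics/c6.png

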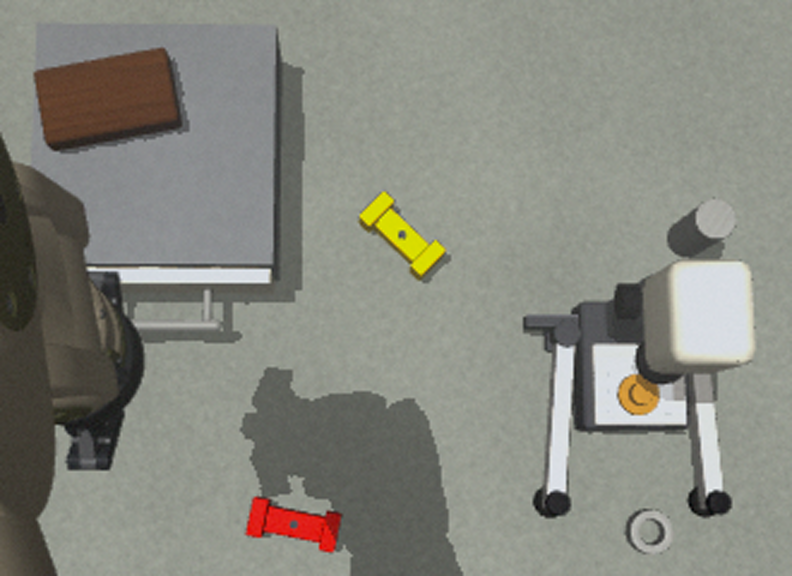

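The drawer is shut: its plate meets the unit at crop row 272, and the force rose to 14 N at the stop. Next is the left leg. I'll fly over high, then work out the push arc.

```bash
python3 -m pendant '[[-1,-0.05,-0.007,-0.01,0],[-1,-0.05,-0.006,-0.01,0],[-1,-0.05,-0.006,-0.01,0],[-1,-0.05,-0.006,-0.01,0],[-1,-0.05,-0.006,-0.01,0],[-1,-0.05,-0.006,-0.01,0],[-1,-0.05,-0.006,0,0],[-1,-0.044,-0.006,0,0]]'; python3 -m pendant '[[-1,0,0,0,0],[-1,0,0,0,0]]'; cat > arc.py <<'E'
from h import *
from scipy.spatial.transform import Rotation as R
import sys
def arc(H,side,th):
    r=.115; s=.0145*abs(np.sin(th))+.011*np.cos(th)
    u=np.array([-np.cos(th),side*np.sin(th)]); n=np.array([-np.sin(th),-side*np.cos(th)])
    return np.array(H)+r*u+(.009+s)*n
def table(H,side,z,ths):
    q=env.get_state(); o=q['orientation']; M=R.from_quat([o[1],o[2],o[3],o[0]]).as_matrix(); p=q['tcp_pos']
    for th in ths:
        t=np.append(arc(H,side,th),z); print(round(th,2),np.round(t,3),np.round(M.T@(t-p)*1000,1)); p=t
E
python3 -c "
from arc import *
for z in (.2,.035): go(.438,-.186,z,90)
table((.560,-.1555),1,.035,[0,.15,.3,.45,.6,.75,.9,1.0,1.1,1.2,1.27,1.34])"
```

```text
clock: 16.23
tcp_pos: [0.4422, -0.1857, 0.3277]
orientation: [-0.023, 0.706, 0.708, 0.014]
wrist_force: [0.9, -0.7, -0.5]
finger_gap: -0.0002
grip_force: 0.0
clock: 16.48
tcp_pos: [0.4426, -0.1837, 0.3282]
orientation: [-0.023, 0.706, 0.708, 0.014]
wrist_force: [-0.1, -0.1, 0.3]
finger_gap: -0.0002
grip_force: 0.0
shift mm [ -9.1  -3.  128. ] yaw now 90.2 turn 0.003 dist 128 tilt [-0.013  0.053 -0.999]
shift mm [-17.9  -0.9 292.7] yaw now 90.2 turn 0.003 dist 293 tilt [-0.013  0.053 -0.999]
0 [ 0.445 -0.176  0.035] [ -7.4   6.1 293.2]
0.15 [ 0.443 -0.16   0.035] [15.4 -1.9  0.8]
0.3 [ 0.443 -0.144  0.035] [15.8  0.2  0.8]
0.45 [ 0.445 -0.128  0.035] [16.   2.4  0.8]
0.6 [ 0.45  -0.112  0.035] [15.9  4.8  0.8]
0.75 [ 0.457 -0.097  0.035] [15.4  7.3  0.7]
0.9 [ 0.467 -0.082  0.035] [14.4  9.8  0.6]
1.0 [ 0.475 -0.073  0.035] [8.9 7.8 0.4]
1.1 [ 0.484 -0.065  0.035] [8.1 8.9 0.3]
1.2 [ 0.494 -0.058  0.035] [7.3 9.8 0.3]
1.27 [ 0.501 -0.053  0.035] [4.5 7.4 0.1]
1.34 [ 0.509 -0.049  0.035] [4.  7.8 0.1]
```

```bash
python3 -m pendant '[[-1,-0.004,-0.001,0.05,0],[-1,-0.004,0,0.05,0],[-1,-0.003,0,0.05,0],[-1,-0.003,0,0.05,0],[-1,-0.003,0,0.05,0],[-1,-0.001,0,0.02,0],[-1,0,0,0,0],[-1,0,0,0,0]]'; python3 -c "
from arc import *
go(.440,-.186,.035,90)
save('wrist','w7.png')"
```

```text
clock: 17.48
tcp_pos: [0.4401, -0.1879, 0.0599]
orientation: [-0.021, 0.705, 0.709, 0.015]
wrist_force: [0.4, 0.2, -0.1]
finger_gap: -0.0002
grip_force: 0.0
shift mm [ 0.6  0.1 25. ] yaw now 90.3 turn 0.005 dist 25 tilt [-0.01   0.051 -0.999]
```

View pics/w7.png

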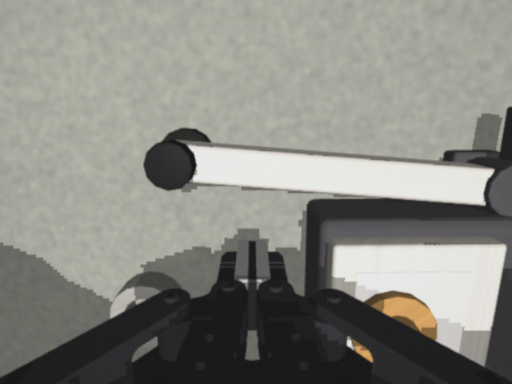

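The fingers at (252,265) sit inside the left leg, clear of the base block (edge at col 310) and the ring (col 145). I'll lower and push along the arc.

```bash
python3 -m pendant '[[-1,0,0,0.025,0],[-1,0.014,0.003,0,0],[-1,0.015,0,0,0],[-1,0.016,0,0,0],[-1,0.016,0.0025,0,0],[-1,0.016,0.005,0,0],[-1,0.0155,0.0075,0,0],[-1,0.0145,0.01,0,0]]'; python3 -c "
from arc import *
table((.560,-.1555),1,.035,[.9,1.0,1.1,1.2,1.27,1.34])"
```

```text
clock: 18.52
tcp_pos: [0.4665, -0.0789, 0.0393]
orientation: [-0.022, 0.706, 0.708, 0.014]
wrist_force: [-1.6, -4.6, -0.1]
finger_gap: -0.0
grip_force: 1.5
0.9 [ 0.467 -0.082  0.035] [-3.6  0.7  4.1]
1.0 [ 0.475 -0.073  0.035] [8.9 7.8 0.4]
1.1 [ 0.484 -0.065  0.035] [8.1 8.9 0.3]
1.2 [ 0.494 -0.058  0.035] [7.3 9.8 0.3]
1.27 [ 0.501 -0.053  0.035] [4.5 7.4 0.1]
1.34 [ 0.509 -0.049  0.035] [4.  7.8 0.1]
```

```bash
python3 -m pendant '[[-1,0.006,0.0085,0.003,0],[-1,0.008,0.009,0.001,0],[-1,0.0073,0.01,0.001,0],[-1,0.0045,0.0075,0,0],[-1,0.004,0.008,0,0],[-1,0,0.004,0,0],[-1,0,0,0,0]]'; python3 -c "
from arc import *
save('top','t8.png')
save('wrist','w8.png')
a=cv2.imread('pics/t8.png')[120:290,250:420];b=cv2.imread('pics/w8.png')
o=np.zeros((384,800,3),np.uint8);o[:340,:340]=cv2.resize(a,(340,340));o[:345,340:]=cv2.resize(b,(460,345))
cv2.imwrite('pics/c8.png',o)"
```

```text
clock: 19.4
tcp_pos: [0.5139, -0.0501, 0.0353]
orientation: [-0.022, 0.706, 0.708, 0.014]
wrist_force: [0.1, 1.0, -0.2]
finger_gap: -0.0001
grip_force: 0.0
```

View pics/c8.png

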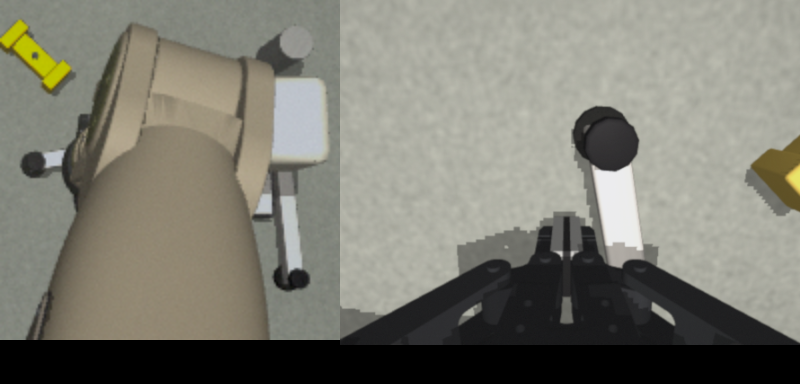

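```bash
python3 -c "
from h import *
p=onz('wrist',(300.5,156),.05)[:2]; d=p-np.array([.560,-.1555]); print(p,np.arctan2(d[1],-d[0]),env.get_state()['joint_pos'])"
python3 -m pendant '[[-1,0,-0.03,0,0],[-1,0,-0.01,-0.05,0],[-1,0,0,-0.06,0],[-1,0,0,-0.06,0],[-1,0,0,-0.06,0],[-1,0,0,-0.06,0],[-1,0,0,0,-0.185],[-1,0,0,0,-0.185]]'; python3 -m pendant '[[-1,0,0,0,-0.185],[-1,0,0,0,-0.185],[-1,0,0,0,-0.185],[-1,0,0,0,-0.185],[-1,0,0,0,-0.185],[-1,0,0,0,-0.185],[-1,0,0,0,-0.185],[-1,0,0,0,-0.185]]';python3 -m pendant '[[-1,0,0,0,-0.185],[-1,0,0,0,-0.185],[-1,0,0,0,-0.185],[-1,0,0,0,-0.185],[-1,0,0,0,-0.185],[-1,0,0,0,-0.185],[-1,0,0,0,-0.182],[-1,0,0,0,0]]'; python3 -c "
from h import *
go(.44,-.25,.33,-90)
save('top','t9.png')"
```

```text
[0.52999239 0.00292358] 1.383600218226139 [-0.27871126  0.38168766 -0.42097362  0.79268435  0.04627912  1.28810298]
clock: 20.5
tcp_pos: [0.4766, -0.0652, 0.3264]
orientation: [-0.018, 0.561, 0.827, 0.019]
wrist_force: [-0.7, 0.5, 0.4]
finger_gap: 0.0003
grip_force: 0.0
clock: 21.5
tcp_pos: [0.4761, -0.065, 0.3252]
orientation: [-0.002, -0.144, 0.989, 0.026]
wrist_force: [-0.3, 0.7, 0.5]
finger_gap: -0.0002
grip_force: 0.0
clock: 22.5
tcp_pos: [0.4762, -0.065, 0.3253]
orientation: [-0.014, 0.707, -0.706, -0.022]
wrist_force: [0.3, -0.2, -0.1]
finger_gap: -0.0001
grip_force: 0.0
shift mm [184.5  36.6 -13.8] yaw now -89.9 turn 0.001 dist 189 tilt [-0.011  0.051 -0.999]
```

The left leg measures about 1.38 rad, so it's on its stop. The right leg is next.

```bash
python3 -m pendant '[[-1,0.047,0.009,-0.004,0],[-1,0.046,0.009,-0.004,0],[-1,0.046,0.009,-0.004,0],[-1,0.046,0.009,-0.002,0],[-1,0,0,0,0],[-1,0,0,0,0]]'; python3 -c "
from h import *
go(.44,-.25,.06,-90)"
```

```text
clock: 23.3
tcp_pos: [0.4412, -0.2503, 0.3301]
orientation: [-0.015, 0.707, -0.706, -0.022]
wrist_force: [0.2, 0.6, 0.3]
finger_gap: 0.0
grip_force: 0.0
shift mm [ 13.8  -1.7 269.7] yaw now -89.9 turn 0.001 dist 270 tilt [-0.011  0.052 -0.999]
```

```bash
python3 -m pendant '[[-1,0.003,0,0.055,0],[-1,0.003,0,0.055,0],[-1,0.003,0,0.055,0],[-1,0.003,0,0.055,0],[-1,0.002,-0.002,0.05,0],[-1,0,0,0,0],[-1,0,0,0,0]]'; python3 -c "
from arc import *
go(.44,-.25,.036,-90)
save('wrist','w10.png')
table((.560,-.2795),-1,.036,[0,.15,.3,.45,.6,.75,.9,1.0,1.1,1.2,1.27,1.34])"
```

```text
clock: 24.18
tcp_pos: [0.4417, -0.2506, 0.0616]
orientation: [-0.015, 0.709, -0.705, -0.021]
wrist_force: [0.2, 0.7, 0.1]
finger_gap: 0.0001
grip_force: 0.0
shift mm [ 0.7  1.5 25.6] yaw now -89.7 turn 0.005 dist 26 tilt [-0.009  0.05  -0.999]
0 [ 0.445 -0.26   0.036] [ 9.5 -2.9 25.8]
0.15 [ 0.443 -0.275  0.036] [15.4  2.1 -0.7]
0.3 [ 0.443 -0.291  0.036] [15.8 -0.  -0.8]
0.45 [ 0.445 -0.307  0.036] [16.1 -2.3 -0.8]
0.6 [ 0.45  -0.323  0.036] [15.9 -4.7 -0.8]
0.75 [ 0.457 -0.338  0.036] [15.4 -7.2 -0.8]
0.9 [ 0.467 -0.353  0.036] [14.5 -9.6 -0.8]
1.0 [ 0.475 -0.362  0.036] [ 9.  -7.8 -0.5]
1.1 [ 0.484 -0.37   0.036] [ 8.2 -8.8 -0.5]
1.2 [ 0.494 -0.377  0.036] [ 7.3 -9.7 -0.4]
1.27 [ 0.501 -0.382  0.036] [ 4.5 -7.3 -0.3]
1.34 [ 0.509 -0.386  0.036] [ 4.  -7.7 -0.3]
```

View pics/w10.png

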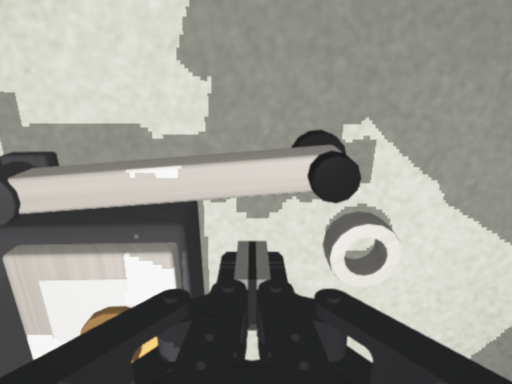

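The fingers sit between the base's edge (col 205) and the ring (col 325), inside the right leg. I'll lower and push.

```bash
python3 -m pendant '[[-1,0,0,0.026,0],[-1,0.01,-0.002,0,0],[-1,0.0155,0.001,0,0],[-1,0.016,0,0,0],[-1,0.016,-0.0023,0,0],[-1,0.016,-0.0047,0,0],[-1,0.0155,-0.007,0.001,0],[-1,0.0145,-0.0096,0.001,0]]'; python3 -c "
from arc import *
table((.560,-.2795),-1,.036,[.9,1.0,1.1,1.2,1.27,1.34])"
```

```text
clock: 25.22
tcp_pos: [0.465, -0.3535, 0.026]
orientation: [-0.014, 0.708, -0.706, -0.022]
wrist_force: [-1.0, 3.5, 1.9]
finger_gap: 0.0002
grip_force: 1.6
0.9 [ 0.467 -0.353  0.036] [ -1.3  -2.1 -10. ]
1.0 [ 0.475 -0.362  0.036] [ 8.9 -7.8 -0.6]
1.1 [ 0.484 -0.37   0.036] [ 8.2 -8.8 -0.5]
1.2 [ 0.494 -0.377  0.036] [ 7.3 -9.7 -0.5]
1.27 [ 0.501 -0.382  0.036] [ 4.5 -7.3 -0.3]
1.34 [ 0.509 -0.386  0.036] [ 4.  -7.7 -0.3]
```

```bash
python3 -m pendant '[[-1,0.009,-0.0085,-0.005,0],[-1,0.008,-0.0092,-0.003,0],[-1,0.0073,-0.01,-0.002,0],[-1,0.0045,-0.0075,0,0],[-1,0.004,-0.008,0,0],[-1,0,-0.004,0,0],[-1,0,0,0,0]]'; python3 -m pendant '[[-1,0,0.03,0,0],[-1,0,0.01,-0.05,0],[-1,0,0,-0.06,0],[-1,0,0,-0.06,0],[-1,0,0,-0.06,0],[-1,0,0,-0.06,0],[-1,0,0.03,0,0],[-1,0,0,0,0]]'; python3 -c "
from h import *
save('top','t11.png');a=cv2.imread('pics/t11.png')
save('wrist','w11.png');b=cv2.imread('pics/w11.png')
cv2.imwrite('pics/c11.png',np.hstack([cv2.resize(a[40:300,100:500],(400,260)),cv2.resize(b,(400,300))[:260]]))"
```

```text
clock: 26.1
tcp_pos: [0.513, -0.3855, 0.0341]
orientation: [-0.014, 0.708, -0.705, -0.022]
wrist_force: [0.6, 0.2, -0.6]
finger_gap: -0.0005
grip_force: 0.0
clock: 27.1
tcp_pos: [0.4448, -0.4008, 0.3261]
orientation: [-0.014, 0.708, -0.706, -0.021]
wrist_force: [0.8, -0.2, -0.3]
finger_gap: -0.0001
grip_force: 0.0
```

View pics/c11.png

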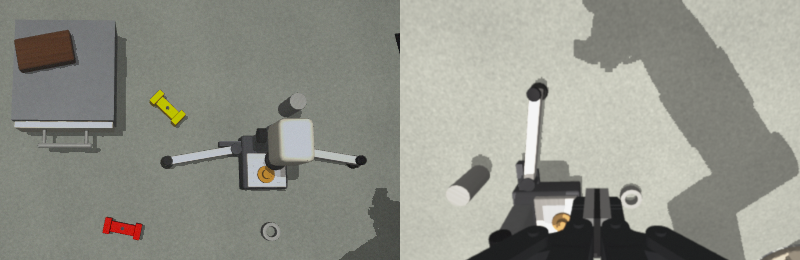

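Both legs are out on their stops, with knobs at (167,161) and (361,160). The drawer is shut and the bystanders look unmoved. I'll do one numeric check and then hand in.

```bash
python3 -c "
from h import *
for px,H,s in [((267.5,201),(.560,-.1555),1),((461,200),(.560,-.2795),-1)]:
    d=onz('top',px,.05)[:2]-np.array(H); print(d,np.arctan2(s*d[1],-d[0]))
for px,z in [((165,163),.077)]: print(onz('top',px,z))
print(env.hand_in())"
```

```text
[-0.03098371  0.15509735] 1.3736224832320014
[-0.0218691  -0.15461774] 1.430288531209043
[0.60582985 0.224939   0.077     ]
the job is handed in; nothing more can be done
None
```

The job is handed in at about 27 s of the 72 s allowed: the clamp is in the shut drawer, and both legs look snapped out in the pictures (about 1.37 and 1.43 rad measured against 1.40 at the stop); no verdict was returned.

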